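# Size a walking-stick leg in the hole gauge and lay out its ferrule

## Task

Find the size of the walking-stick leg in the repair tray nearest the gauge: lay it in the groove of the tightest hole and push it at the plate from behind with your fingertips, not gripped and never forced; if it stops, step it over to the next wider hole and push again, until it passes cleanly, and leave it there with more than half of it out beyond the plate. Then stand the ferrule of that size (its colour is marked over the hole) upright in the pocket of the same tray. Leave the other customers' legs, the other ferrules and everything else on the bench alone.

Things in the scene. Friction and masses are not known exactly. Their poses are not given: they have to be found in the camera images.
- gauge: Fixed beech bed, 156 mm wide, with 3 V grooves leading to an upright steel plate with 3 holes. Origin at bench level under the middle of the plate's front face; x = push direction, along the grooves, away from the robot; y left; z up. Plate: x 0 to 8 mm, 62 mm high. Bed: x -180 mm to plate, then on to +100 mm (1 mm lower). Grooves 16 mm wide, 22 deg sides; bottom 18.0, flat bed 21.2 mm above bench.
- hole_tight (a point): Centre of the tightest hole (17 mm, for the 16 mm leg, white mark = white ferrule) on the plate's front face, gauge y = +46 mm, 26.6 mm above the bench; axes as the gauge's. Its groove lies straight in front of it. A leg let down within 5 mm of a groove's centre settles in it, axis 18 mm + 1.08 x its radius above the bench; on the flat bed a leg stays where it is left.
- hole_middle (a point): Centre of the middle hole (20 mm, for the 19 mm leg, brown mark = brown ferrule) on the plate's front face, gauge y = 0, 28.2 mm above the bench; axes as the gauge's; groove in front of it.
- hole_wide (a point): Centre of the widest hole (23 mm, for the 22 mm leg, black mark = black ferrule) on the plate's front face, gauge y = -46 mm, 29.9 mm above the bench; axes as the gauge's; groove in front of it.
- stock: Fixed plywood board, 240 x 80 x 6 mm, on which the three ferrules stand in a row 70 mm apart, in any order. Origin at the centre of its underside, x along its length.
- tray_a: Red repair tray fixed to the bench, 220 x 160 mm, rims 16 mm high; three alike, places swapped. JOB IN HAND = TRAY NEAREST THE GAUGE (world y < 0.28 m); the others are other customers'. Origin centre of underside, x along it. Rubber liner y -76 to +10 mm (top 9.2 mm above bench) with a V groove at y = -33 mm (bottom 6 mm) where the leg lies; 4 mm partition; empty ferrule pocket on the +y side.
- pocket_a (a point): Middle of the floor of the ferrule pocket of tray_a (tray y = +45 mm, 4 mm above the bench; axes as the tray's); the pocket is 62 mm wide across y and 212 mm long along x.
- leg_a: Walking-stick leg that starts in tray_a: straight blue tube 160 mm long, square ends, both alike, 40 to 90 g. Origin at its centre, x along it. The legs are 16, 19 and 22 mm in diameter; which is which is not marked: find out with the gauge. Axis 14 to 18 mm above the bench in the tray. Friction about 0.6: it slides under 1 N; a hole that is too tight stops it dead with its end at the plate.
- tray_b: Red repair tray fixed to the bench, 220 x 160 mm, rims 16 mm high; three alike, places swapped. JOB IN HAND = TRAY NEAREST THE GAUGE (world y < 0.28 m); the others are other customers'. Origin centre of underside, x along it. Rubber liner y -76 to +10 mm (top 9.2 mm above bench) with a V groove at y = -33 mm (bottom 6 mm) where the leg lies; 4 mm partition; empty ferrule pocket on the +y side.
- pocket_b (a point): Middle of the floor of the ferrule pocket of tray_b (tray y = +45 mm, 4 mm above the bench; axes as the tray's); the pocket is 62 mm wide across y and 212 mm long along x.
- leg_b: Walking-stick leg that starts in tray_b: straight blue tube 160 mm long, square ends, both alike, 40 to 90 g. Origin at its centre, x along it. The legs are 16, 19 and 22 mm in diameter; which is which is not marked: find out with the gauge. Axis 14 to 18 mm above the bench in the tray. Friction about 0.6: it slides under 1 N; a hole that is too tight stops it dead with its end at the plate.
- tray_c: Red repair tray fixed to the bench, 220 x 160 mm, rims 16 mm high; three alike, places swapped. JOB IN HAND = TRAY NEAREST THE GAUGE (world y < 0.28 m); the others are other customers'. Origin centre of underside, x along it. Rubber liner y -76 to +10 mm (top 9.2 mm above bench) with a V groove at y = -33 mm (bottom 6 mm) where the leg lies; 4 mm partition; empty ferrule pocket on the +y side.
- pocket_c (a point): Middle of the floor of the ferrule pocket of tray_c (tray y = +45 mm, 4 mm above the bench; axes as the tray's); the pocket is 62 mm wide across y and 212 mm long along x.
- leg_c: Walking-stick leg that starts in tray_c: straight blue tube 160 mm long, square ends, both alike, 40 to 90 g. Origin at its centre, x along it. The legs are 16, 19 and 22 mm in diameter; which is which is not marked: find out with the gauge. Axis 14 to 18 mm above the bench in the tray. Friction about 0.6: it slides under 1 N; a hole that is too tight stops it dead with its end at the plate.
- ferrule_white: White rubber ferrule for the 16 mm leg (tight hole), standing mouth up on the stock board: 42 mm high, foot 34 mm across up to 8 mm, straight collar 24 mm across from 20 to 42 mm above its underside, 35 g. Origin at the centre of its underside, z up.
- ferrule_brown: Brown rubber ferrule for the 19 mm leg (middle hole), standing mouth up on the stock board: 42 mm high, foot 37 mm across up to 8 mm, straight collar 27 mm across from 20 to 42 mm above its underside, 35 g. Origin at the centre of its underside, z up.
- ferrule_black: Black rubber ferrule for the 22 mm leg (wide hole), standing mouth up on the stock board: 42 mm high, foot 40 mm across up to 8 mm, straight collar 30 mm across from 20 to 42 mm above its underside, 35 g. Origin at the centre of its underside, z up.
- polish_tin: Black tin with a brass-coloured lid, 82 mm across, 26 mm high; bystander, origin at the centre of its underside.
- shoe_brush: Dark wooden shoe brush lying bristles down, 55 x 160 mm (long side along its y), 42 mm high; bystander, origin at the centre of its underside.
- thread_spool: Tan thread spool standing up, 44 mm across, 60 mm high; bystander, origin at the centre of its underside.
- glue_jar: Jar with a yellow label and black cap, 68 mm across, 95 mm high; bystander, origin at the centre of its underside.
- hammer: Hammer lying flat along its x, 260 mm long; bystander.
Not all that is in view belongs to the job. Leave any turquoise look-alike of the leg_a alone. Leave any blue look-alike of the ferrule_brown alone.

How it is judged:
By the outcome, as a careful person would: the job done as asked, in the order asked, and still so for the second after the job is handed in, with the robot touching nothing.
It also fails if it takes over 72 s, if anything falls off the work surface, if the arm or the gripper's body presses on something with over 40 N, if the wrist force passes 120 N, or if a joint passes its speed limit or range.

## Robot

A 6-joint arm with a two-finger parallel gripper is mounted at the origin on the work surface. World frame = base frame: x ahead of the robot, y to its left, z up, the work surface at z = 0. Lengths are in mm, angles in rad, forces in N, time in s.
With the tool pointing down it reaches from about 325 to 1000 mm from the base axis. Payload 5.1 kg.
Tool frame: the origin (TCP) lies at the very end of the fingers, on their centre line; the grasp point (between the pads) lies 19 mm behind it (manip.grasp_offset is the distance from the TCP to the grasp point, in mm); z points along the fingers, y is the direction in which the jaws open and shut (so a half turn about z gives the same grasp; the last joint's range is limited). The gripper opens to 85 mm and grips with 20 to 120 N. Pads are 22 mm wide; open, the fingers measure 114 mm over their backs; the gripper's body (76 mm by 85 mm) begins 54 mm behind the grasp point. The pads swing forward as they close: fully open they stand 13 mm farther back than shut.
Start: joints at [1.236, 0.124, 1.65, -0, 1.367, -0.083], TCP at [161.968, 629.485, 231.322] pointing down, gripper open.
Joint ranges: [-2.61, 2.61], [-1.02, 2.33], [0.03, 2.71], [-1.35, 4.49], [0.32, 2.68], [-2.91, 2.91]. Speed limits (rad/s): [2.57, 2.57, 3.14, 3.14, 3.14, 3.14].

## Interface

Orientations are given as a 3x3 rotation matrix whose columns are the frame's x, y, z axes.
In Python, from plant import manip, hand, snapshot, camera_params, workorder, status gives the robot as it stands. Calls block until the motion is done:
- manip.reach(position, orientation): joint-space move of the TCP to a pose.
- manip.line_to(position, ori=None, v=150, force_limit=None): straight line of the TCP; ori=None keeps the orientation; v is the mean speed in mm/s. With force_limit (N) it stops when the force on the tool has changed by that much, and returns True; else False.
- manip.set_joints(angles): joint-space move.
- hand.set_gripper(opening, force=None): finger opening in mm; force is the grip in N (None keeps the last); returns when the fingers have stopped.
- manip.hold(seconds).
- manip.ik(position, orientation): joint angles nearest the present ones, or None.
- snapshot(name): name is "side" or "top" or "wrist"; returns the picture (400x640x3 uint8, red, green, blue); there is no depth.
- camera_params(name): a dict with "fovy" (degrees; the focal length in pixels is half the picture's height over the tangent of half this angle, whatever the lens; pixels are square), "cx", "cy" (the principal point, pixels), "world_from_camera" (4x4, takes a point from camera to world coordinates). Camera axes: x right, y down, z forward; pixel columns grow to the right and rows downward; lengths in mm; the calibration is good to about 2 mm. The wrist camera is an equidistant fisheye: a pixel r from the principal point sees the ray r / f radians off the axis. A picture is of the moment at which its call begins: read the wrist's pose just before it. camera_params takes no time and is no camera call; for the wrist camera it gives the pose at the moment of the call.
A pose or a line that the arm cannot do raises manip.PlanningError and nothing moves.
- workorder.finish_job(): hands the job in, once; it reports no verdict.
Readings, each from a call of its own:
- status.read_t(): time.
- status.read_joint_pos(): joint angles.
- status.read_qd(): joint speeds.
- status.read_tau(): joint torques, N m.
- status.read_tool_pos(): TCP position.
- status.read_eef_rot(): TCP orientation.
- status.read_wrist_force(): force on the tool from outside, world axes, zero at the start.
- status.read_moment(): the same for the moment, N m.
- status.read_finger_gap(): finger opening in mm.
Only numpy, scipy, OpenCV 4.12 (cv2) and the standard library are available. Lean on these libraries where they do the work, as an engineer would, in place of code of your own. Each camera call takes 0.05 s, during which the arm holds its last target. There are 200 camera calls.

## Working session

There is one attempt and no reset: what is moved stays moved. The work goes in short steps, each a Python script; the robot and the scene stay as the last script left them, time stands still between calls to the robot, and variables do not carry over. Pictures are saved under pics/ and viewed, about 8 in all and at most 12, crops included, and the job is handed in when it is done.

```bash
mkdir -p pics; ls; python3 - <<'E'
from plant import *
import cv2
for n in ("top","side","wrist"):
    im=snapshot(n); cv2.imwrite(f"pics/{n}0.png",im[:,:,::-1])
    c=camera_params(n); print(n,c["fovy"],c["cx"],c["cy"],c["world_from_camera"].round(3).tolist())
print(status.read_t(), status.read_eef_rot().round(3).tolist(), manip.grasp_offset)
E
```

```text
pics
top 50.72257910475882 319.3748362700248 199.1222844675133 [[0.01, -0.98, 0.197, 229.481], [-1.0, -0.012, -0.008, 40.299], [0.01, -0.197, -0.98, 1429.685], [0.0, 0.0, 0.0, 1.0]]
side 46.584892820784134 316.3501101580332 198.84040346544342 [[0.868, -0.312, 0.387, -51.216], [-0.497, -0.562, 0.661, -936.673], [0.011, -0.766, -0.643, 989.996], [0.0, 0.0, 0.0, 1.0]]
wrist 65.70646984690485 322.70555729161896 202.2142083724001 [[0.25, 0.921, 0.3, 84.319], [0.968, -0.237, -0.079, 649.024], [-0.002, 0.31, -0.951, 373.235], [0.0, 0.0, 0.0, 1.0]]
0.15 [[-0.968, 0.249, -0.001], [0.249, 0.968, -0.002], [0.0, -0.002, -1.0]] 18.700000000000003
```

View pics/top0.png

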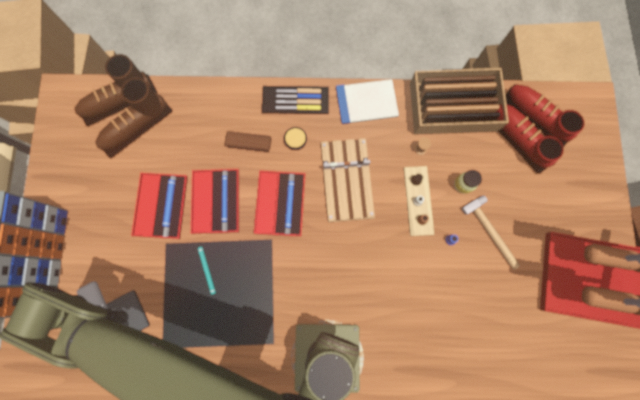

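View pics/side0.png

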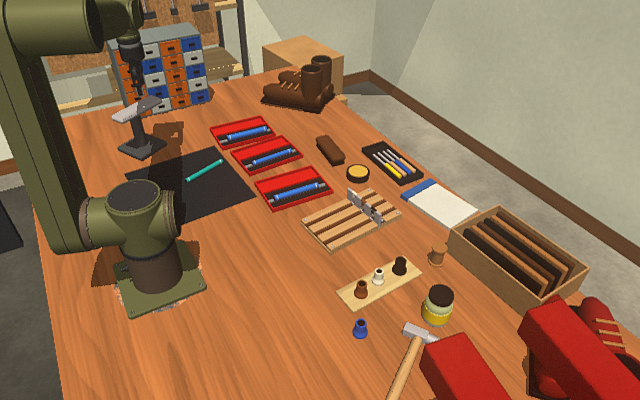

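```bash
cat > h.py <<'E'
from plant import *
import numpy as np, cv2
def ray(n,c,u,v):
    f=200/np.tan(np.radians(c["fovy"]/2)); a=np.array([u-c["cx"],v-c["cy"]]); M=c["world_from_camera"]
    if n=="wrist":
        r=np.hypot(*a); th=r/f; s=np.sin(th)/max(r,1e-9); d=np.array([a[0]*s,a[1]*s,np.cos(th)])
    else: d=np.array([a[0]/f,a[1]/f,1])
    return M[:3,3],M[:3,:3]@d
def at(n,c,uv,z):
    p,d=ray(n,c,*uv); return (p+d*(z-p[2])/d[2])[:2]
def R(yaw): # tool down, tool x = -(cos yaw, sin yaw) i.e. camera on robot side; jaws across
    c,s=np.cos(yaw),np.sin(yaw); return np.array([[-c,s,0],[-s,-c,0],[0,0,-1.]]) @ np.diag([1,-1,1]) if False else np.array([[-c,s,0],[-s,-c,0],[0,0,1.]])@np.diag([1,-1,-1])
def snap(name,n="wrist"):
    c=camera_params(n); im=snapshot(n)[:,:,::-1].copy(); cv2.imwrite(f"pics/{name}.png",im); np.save(f"pics/{name}.npy",c,allow_pickle=True); return im,c
E
python3 - <<'E'
from h import *
print(R(0.3).round(3), np.linalg.det(R(.3)))
c=camera_params("top")
for k,uv,z in [("leg",(290,202),15),("gauge",(347,165),30),("bedfar",(347,180),20),("stockBlk",(416,179),48),("wh",(418,200),48),("br",(421,218),48),("jar",(469,181),95),("legt2",(224,200),15)]: print(k,at("top",c,uv,z).round())
for p in [(430,120,330),(430,0,330),(430,-150,330),(430,-200,330)]:
    q=manip.ik(np.array(p,float),R(0)); print(p,q)
E
```

```text
[[-0.955 -0.296  0.   ]
 [-0.296  0.955  0.   ]
 [ 0.     0.    -1.   ]] 0.9999999999999999
leg [503. 129.]
gauge [632. -65.]
bedfar [581. -66.]
stockBlk [ 581. -297.]
wh [ 508. -301.]
br [ 448. -309.]
jar [ 564. -459.]
legt2 [507. 354.]
(430, 120, 330) [ 1.51792006e-01 -3.85847719e-01  1.94757717e+00 -4.44089210e-16
  1.57986320e+00 -1.41900432e+00]
(430, 0, 330) [-1.24976244e-01 -4.26634510e-01  1.97648294e+00 -4.44089210e-16
  1.59174422e+00 -1.69577257e+00]
(430, -150, 330) [-4.53607634e-01 -3.63813937e-01  1.93149336e+00 -4.44089210e-16
  1.57391323e+00 -2.02440396e+00]
(430, -200, 330) [-5.48619145e-01 -3.18200888e-01  1.89713765e+00 -4.44089210e-16
  1.56265589e+00 -2.11941547e+00]
```

```bash
python3 - <<'E'
from h import *
manip.reach([490,50,330],R(0)); manip.hold(.2); a,_=snap("w1")
manip.reach([500,-270,330],R(0)); manip.hold(.2); b,_=snap("w2")
cv2.imwrite("pics/w12.png",cv2.resize(np.vstack([a,b]),(480,600)))
print(status.read_t())
E
```

```text
4.2583
```

View pics/w1.png

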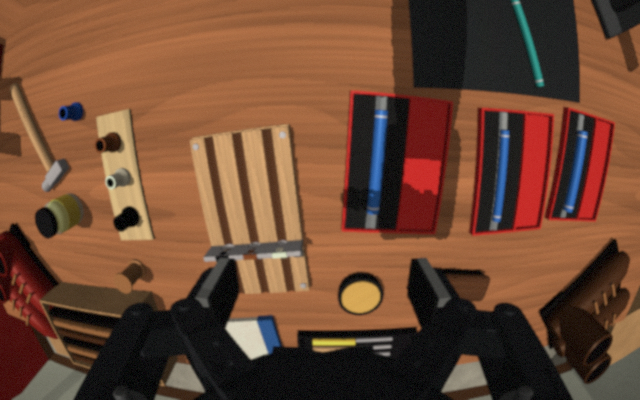

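View pics/w2.png

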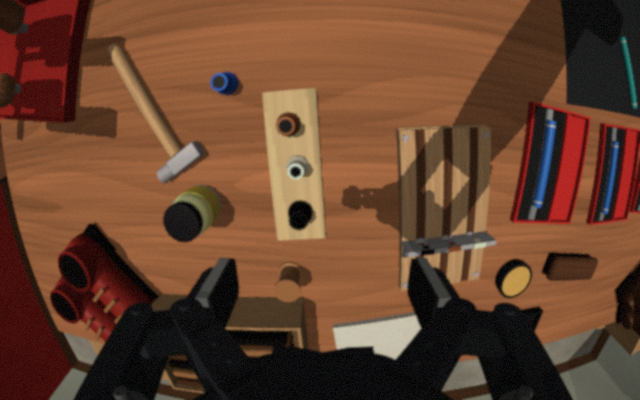

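```bash
cat > meas.py <<'E'
from h import *
def load(n): return cv2.imread(f"pics/{n}.png"), np.load(f"pics/{n}.npy",allow_pickle=True).item()
def biggest(m,box):
    z=np.zeros_like(m); x0,y0,x1,y1=box; z[y0:y1,x0:x1]=m[y0:y1,x0:x1]
    cs,_=cv2.findContours(z,cv2.RETR_EXTERNAL,cv2.CHAIN_APPROX_NONE); return max(cs,key=cv2.contourArea)[:,0,:]
def rect(c,cont,z):
    P=np.array([at("wrist",c,p,z) for p in cont],np.float32); r=cv2.minAreaRect(P); return P,r,cv2.boxPoints(r)
if __name__=="__main__":
    im,c=load("w1"); hsv=cv2.cvtColor(im,cv2.COLOR_BGR2HSV); H,S,V=cv2.split(hsv)
    blue=cv2.inRange(hsv,(100,110,60),(125,255,255)); red=cv2.inRange(hsv,(0,190,60),(6,255,255))|cv2.inRange(hsv,(174,190,60),(180,255,255))
    P,r,b=rect(c,biggest(blue,(335,80,460,240)),18); print("leg",np.round(r[0],1),np.round(r[1],1),r[2],b.round().tolist())
    P,r,b=rect(c,biggest(red,(335,80,460,240)),16); print("tray",np.round(r[0],1),np.round(r[1],1),r[2],b.round().tolist())
    for p in [(215,135),(320,130),(225,180),(232,200),(210,200),(250,110)]: print(p,hsv[p[1],p[0]])
    # bed corners / plate crops
    cv2.imwrite("pics/crop1.png",np.hstack([cv2.resize(im[110:280,180:320],(395,480),interpolation=2),cv2.resize(im[85:245,335:460],(375,480),interpolation=2)]))
    im,c=load("w2"); cv2.imwrite("pics/crop2.png",cv2.resize(im[80:250,200:340],(494,600),interpolation=2))
E
python3 meas.py
```

```text
leg [496.5 131.8] [ 21.1 136.5] 87.12914276123047 [[428.0, 125.0], [564.0, 118.0], [565.0, 139.0], [429.0, 146.0]]
tray [501.3 165. ] [160.8 219.8] 87.03951263427734 [[387.0, 90.0], [607.0, 79.0], [615.0, 240.0], [396.0, 251.0]]
(215, 135) [ 16 121 184]
(320, 130) [ 12 152 161]
(225, 180) [ 16 120 211]
(232, 200) [ 16 119 204]
(210, 200) [ 16 118 193]
(250, 110) [ 12 152 169]
```

View pics/crop1.png

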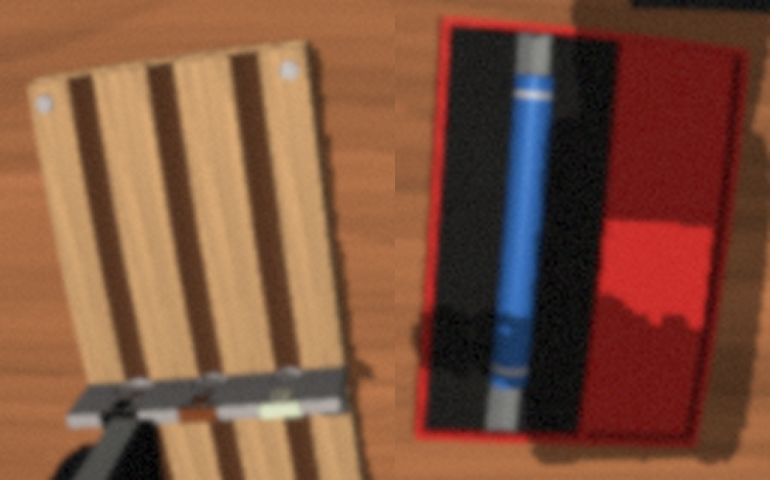

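View pics/crop2.png

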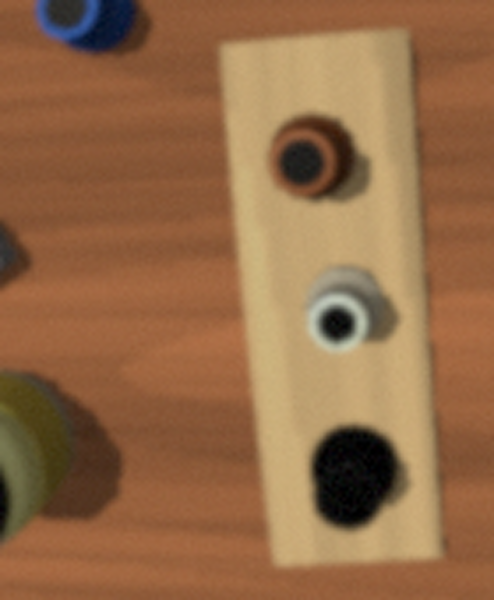

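```bash
python3 - <<'E'
from meas import *
im,c=load("w1")
k=395/140; f=lambda x,y:(180+x/k-.3,110+y/k-.3)
for n,p,z in [("nearL",(28,85),21.2),("nearR",(305,42),21.2),("plateL bed",(86,384),21.2),("plateR bed",(343,370),21.2),
 ("g1 near",(82,80),19),("g1 far",(135,378),19),("g2 near",(161,68),19),("g2 far",(208,374),19),("g3 near",(245,56),19),("g3 far",(288,372),19),
 ("platetopL",(70,414),62),("platetopR",(345,400),62)]: print(n,at("wrist",c,f(*p),z).round(1))
g=lambda x,y:(335+(x-395)/3-.3,85+y/3-.3)
for p in [(534,75),(507,387)]: print("legend",at("wrist",c,g(*p),18).round(1))
im,c=load("w2"); hsv=cv2.cvtColor(im,cv2.COLOR_BGR2HSV)
s=494/140
for n,p in [("brown",(302,160)),("white",(338,322)),("black",(345,490))]:
    print(n,at("wrist",c,(200+p[0]/s-.3,80+p[1]/s-.3),48).round(1))
for n,p in [("s1",(218,43)),("s2",(408,29)),("s3",(275,566)),("s4",(442,555))]:
    print(n,at("wrist",c,(200+p[0]/s-.3,80+p[1]/s-.3),6).round(1))
# bed auto
im,c=load("w1"); hsv=cv2.cvtColor(im,cv2.COLOR_BGR2HSV)
m=cv2.morphologyEx(cv2.inRange(hsv,(13,60,140),(25,135,255)),cv2.MORPH_CLOSE,np.ones((13,13)))
P,r,b=rect(c,biggest(m,(180,110,320,240)),21.2); print("bed",r,b.round(1).tolist())
E
```

```text
nearL [ 455.5 -155.9]
nearR [ 4.386e+02 -3.000e-01]
plateL bed [ 635.  -140.6]
plateR bed [622.5  16. ]
g1 near [ 454.7 -123.9]
g1 far [ 631.  -109.1]
g2 near [450.2 -78.2]
g2 far [627.2 -63.6]
g3 near [445.4 -32.3]
g3 far [625.1 -16.1]
platetopL [ 633.9 -136.1]
platetopR [620.9  19.7]
legend [415.7 135.7]
legend [577.2 128.3]
brown [ 448.1 -320.2]
white [ 512.9 -307.2]
black [ 584.5 -306. ]
s1 [ 399.3 -360.7]
s2 [ 395.3 -280. ]
s3 [ 639.6 -344.1]
s4 [ 633.3 -265. ]
bed ((534.7935180664062, -70.87374114990234), (183.37417602539062, 158.51011657714844), 5.10181999206543) [[436.3999938964844, -0.10000000149011612], [450.5, -158.0], [633.2000122070312, -141.6999969482422], [619.0999755859375, 16.200000762939453]]
```

```bash
cat >> h.py <<'E'
GY=0.0873; GO=np.array([627,-62.5])
def G(x,y,z):
    c,s=np.cos(GY),np.sin(GY); return np.array([GO[0]+c*x-s*y,GO[1]+s*x+c*y,z])
def st(l): print(l,"t",round(status.read_t(),2),"tcp",status.read_tool_pos().round(1),"gap",round(status.read_finger_gap(),2),"F",status.read_wrist_force().round(2))
E
python3 - <<'E'
from h import *
L=np.array([496.5,132.,0]); Y=-.05
hand.set_gripper(50)
manip.reach(L+[0,0,110],R(Y)); manip.line_to(L+[0,0,30],v=150)
print(manip.line_to(L+[0,0,11],v=60,force_limit=8)); st("down")
hand.set_gripper(10,force=25); st("grip")
manip.line_to(L+[0,0,70],v=120); st("lift")
manip.reach(G(-92,46,75),R(GY)); manip.line_to(G(-92,46,33),v=120); manip.hold(.1)
print(manip.line_to(G(-92,46,23.5),v=40,force_limit=5)); st("placed")
im,c=snap("w3")
E
```

```text
False
down t 7.53 tcp [496.1 132.   10.5] gap 49.62 F [-0.24 -0.    0.68]
grip t 7.91 tcp [497.  132.1  11.5] gap 18.28 F [-0.63  0.26  1.6 ]
lift t 8.55 tcp [496.  131.9  69.5] gap 17.74 F [-0.28  0.69  0.01]
True
placed t 10.16 tcp [531.9 -24.7  23.5] gap 17.92 F [-0.27 -0.58  4.32]
```

View pics/w3.png

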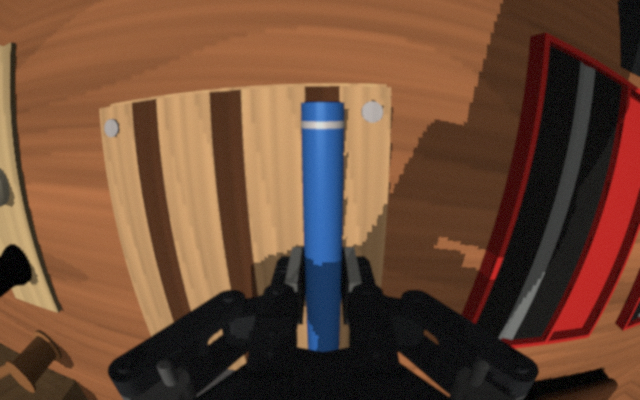

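Picture w3: leg in the tight groove, its rear end at about (322,103), ~8 mm inside the bed edge, centred on the groove. Release and push.

```bash
cat >> h.py <<'E'
def push(y,z=25):
    hand.set_gripper(45); manip.line_to(G(-92,y,70),v=200)
    manip.line_to(G(-203,y,70),v=250); hand.set_gripper(0,force=25)
    manip.line_to(G(-203,y,z),v=150); manip.hold(.15); st("behind")
    r=manip.line_to(G(-68,y,z),v=45,force_limit=3.5)
    p=status.read_tool_pos(); d=p[:2]-GO; print("stopped",r,"gauge x",round(d@[np.cos(GY),np.sin(GY)],1)); st("push"); return r
E
python3 - <<'E'
from h import *
push(46)
im,c=snap("w4"); 
E
```

```text
behind t 12.66 tcp [421.9 -34.6  26.3] gap -0.15 F [-0.42 -0.03 -0.26]
stopped True gauge x -171.1
push t 13.82 tcp [452.5 -31.4  24.3] gap 0.21 F [ 0.34  0.07 -1.22]
```

View pics/w4.png

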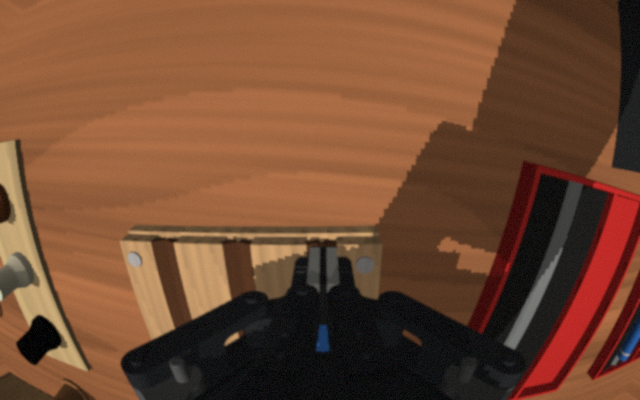

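Stopped with the rear end at about -160 mm, i.e. its front at the plate: too tight. Step over to the middle hole.

```bash
cat >> h.py <<'E'
def step(y0,y1):
    manip.line_to(G(-195,y0,26),v=150); manip.line_to(G(-195,y0,70),v=250)
    hand.set_gripper(45); manip.line_to(G(-85,y0,70),v=250); manip.line_to(G(-85,y0,23),v=120)
    hand.set_gripper(10,force=25); st("regrip")
    manip.line_to(G(-85,y0,50),v=120); manip.line_to(G(-97,y1,50),v=120); manip.hold(.1)
    print(manip.line_to(G(-97,y1,23.5),v=60,force_limit=5)); st("placed")
E
python3 - <<'E'
from h import *
step(46,0); push(0); snap("w5"); 
E
```

```text
regrip t 16.48 tcp [539.1 -24.1  24.3] gap 17.68 F [-2.17  0.59  5.09]
True
placed t 17.95 tcp [529.7 -70.6  23.7] gap 17.31 F [0.21 0.56 1.68]
behind t 20.4 tcp [425.9 -80.5  26.3] gap 0.19 F [0.02 0.43 0.7 ]
stopped False gauge x -68.1
push t 23.55 tcp [559.2 -68.4  25. ] gap -0.14 F [-1.37 -0.04 -0.12]
```

View pics/w5.png

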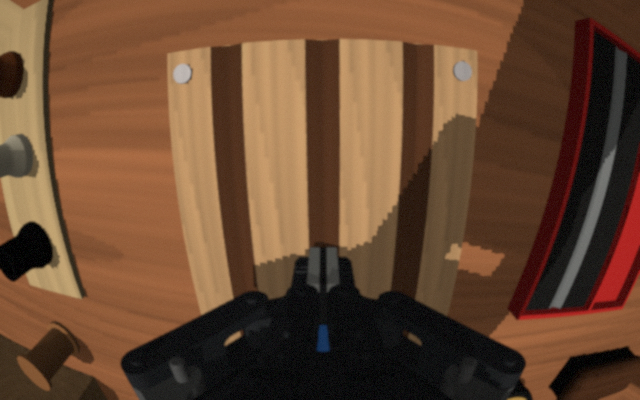

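Passed at the middle hole (rear at ≈ -57 mm, no stop). So it is the 19 mm leg → brown ferrule, at w2 (285,125); the blue one at (224,83) is the look-alike. Back off, check the leg, and take a closer look at the ferrule.

```bash
python3 - <<'E'
from h import *
manip.line_to(G(-85,0,26),v=150); manip.line_to(G(-120,0,160),v=250); hand.set_gripper(60)
a,_=snap("w6s","top")
manip.reach([448,-318,170],R(.066)); manip.hold(.2); b,c=snap("w6"); st("see")
hsv=cv2.cvtColor(b,cv2.COLOR_BGR2HSV)
cv2.imwrite("pics/w6c.png",np.hstack([b,cv2.resize(a[130:230,315:355],(160,400),interpolation=2)]))
E
```

```text
see t 26.46 tcp [ 448.5 -316.9  169.9] gap 59.91 F [-0.16 -0.06  0.22]
```

View pics/w6c.png

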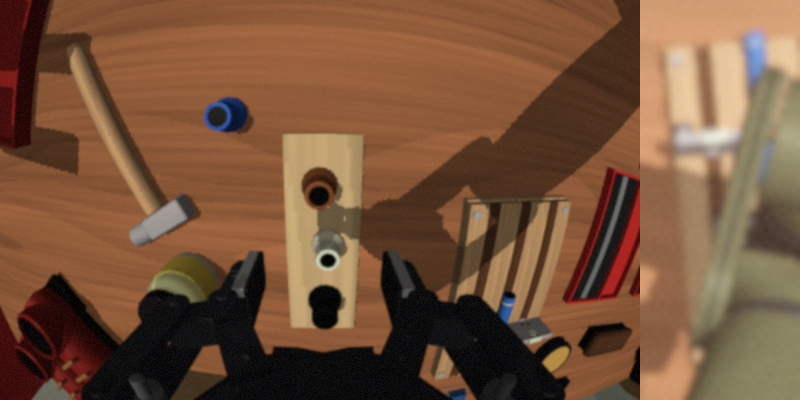

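```bash
python3 - <<'E'
from meas import *
im,c=load("w6"); hsv=cv2.cvtColor(im,cv2.COLOR_BGR2HSV)
roi=im[180:210,300:340]; m=(roi.max(2)<50).astype(np.uint8); n,_,s,ct=cv2.connectedComponentsWithStats(m); 
i=1+np.argmax(s[1:,4]); print(s[i],ct[i]+[300,180]); p=ct[i]+[300,180]; print(at("wrist",c,p,48).round(1), at("wrist",c,p,46).round(1))
print("foot",at("wrist",c,(319,187),10).round(1))
E
```

```text
[  9   7  20  18 279] [318.60215054 195.64157706]
[ 448.9 -320.4] [ 449.5 -320.4]
foot [ 451.3 -320.3]
```

```bash
python3 - <<'E'
from h import *
F=np.array([449.4,-320.3,0]); P=np.array([503.6,209.9,0])
manip.line_to(F+[0,0,80],R(.066),v=180); print(manip.line_to(F+[0,0,26],v=80,force_limit=8))
hand.set_gripper(10,force=30); st("grip")
manip.line_to(F+[0,0,150],v=150); st("lift")
manip.reach(P+[0,0,150],R(-.05)); manip.line_to(P+[0,0,40],v=150); manip.hold(.15)
print(manip.line_to(P+[0,0,23.5],v=40,force_limit=4)); st("down")
hand.set_gripper(50); manip.line_to(P+[0,0,120],v=150)
manip.reach([430,60,300],R(0)); manip.hold(.2); a,_=snap("w7"); b,_=snap("t7","top"); st("end")
E
```

```text
False
grip t 28.33 tcp [ 449.9 -320.7   26.8] gap 25.04 F [-0.62  0.84  3.12]
lift t 29.31 tcp [ 448.7 -319.7  148.6] gap 25.11 F [-0.98  0.04 -1.44]
True
down t 32.67 tcp [503.5 209.9  24.3] gap 25.17 F [ 0.47 -0.53  1.95]
end t 35.08 tcp [429.9  60.4 298.9] gap 50.28 F [ 0.59  0.12 -0.78]
```

View pics/w7.png

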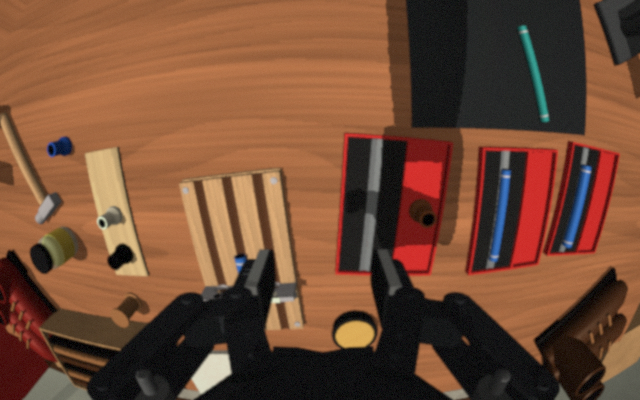

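Picture w7: brown ferrule in the job tray's pocket at (423,212), leaning outward in view like the others; leg rear end near (240,258) in the middle groove. One numeric check with both ends, from a view off the gauge.

```bash
python3 - <<'E'
from meas import *
im,c=load("w7")
print("mouth z46",at("wrist",c,(427.5,218.5),46).round(1),"leg rear gauge x",((at("wrist",c,(240,256),36)-GO)@[np.cos(GY),np.sin(GY)]).round(1))
manip.reach([540,150,320],R(-.05)); manip.hold(.2); a,c=snap("w8"); b=cv2.imread("pics/t7.png")
manip.hold(.1); s,_=snap("s8","side"); st("end")
cv2.imwrite("pics/chk.png",np.hstack([cv2.resize(a[90:330,130:450],(480,360),interpolation=2),cv2.resize(s[150:260,240:410],(312,360),interpolation=2)]))
E
```

```text
mouth z46 [501.9 209.5] leg rear gauge x -60.5
end t 36.11 tcp [539.7 149.5 320.3] gap 50.34 F [-0.43  0.06  0.03]
```

View pics/chk.png

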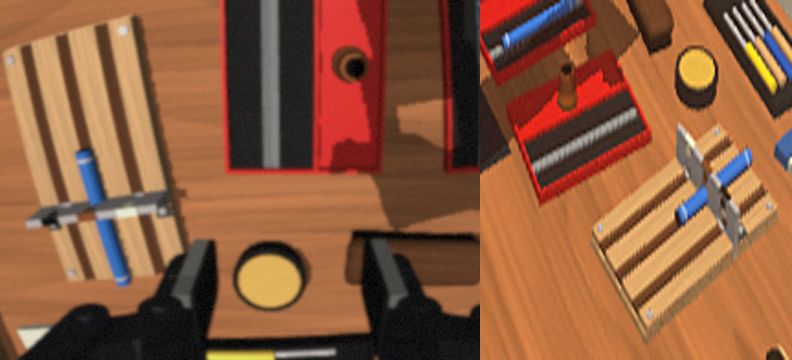

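```bash
python3 -c "
from plant import *
workorder.finish_job(); print(status.read_t())"
```

```text
the job is handed in; nothing more can be done
the job is handed in; nothing more can be done
```

The leg from the tray nearest the gauge is the 19 mm size, and the brown ferrule now stands upright in that tray's pocket. The job is handed in, at about 36 s on the robot's clock.

- **Sizing:** In the tight groove the leg stopped with its end at the plate, under a push with the shut fingertips limited to 3.5 N. I stepped it over to the middle groove, where it passed without reaching that limit.
- **Leg position:** Its rear end is about 57 to 60 mm in front of the plate's face (the fingertip position and the picture differ by about 3 mm). That leaves about 57–59% of it out beyond the plate.
- **Ferrule:** The last views show it upright, with its mouth about 2 mm from the middle of the pocket.
- **Everything else:** The other legs, ferrules and look-alikes look undisturbed in the wrist view taken after the ferrule was placed. I checked that by eye only.
- **Check that disagreed:** The finger gap on the leg read 17.3 to 18.3 mm, less than 19 mm, probably because the fingers gripped below its axis. I relied on the gauge result, not on this reading.

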